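# Pot on the drying peg, dry pot up to the camera

## Robot

A 6-joint arm with a two-finger parallel gripper is mounted at the origin on the work surface. World frame = base frame: x ahead of the robot, y to its left, z up, the work surface at z = 0. Lengths are in m, angles in degrees, forces in N, time in s.
With the tool pointing down it reaches from about 0.4 to 0.825 m from the base axis. Payload 7 kg.
Tool frame: the origin (TCP) lies at the very end of the fingers, on their centre line; the grasp point (between the pads) lies tcp_to_grasp behind it (tcp_to_grasp is the distance from the TCP to the grasp point, in m); x points along the fingers, y is the direction in which the jaws open and shut, and the axes are right-handed (so a half turn about x gives the same grasp; the last joint's range is limited). The gripper opens to 88 mm and grips with 3 to 60 N. Pads are 19 mm wide; open, the fingers measure 130 mm over their backs; the gripper's body (78 mm by 193 mm) begins 47 mm behind the grasp point.
Start: joints at [83.829, 20.546, 0.682, 0, -70.136, -16.507], TCP at [0.26, 0.623, 0.188] pointing down, gripper open.
Joint ranges: [-176.03, 176.03], [-82.01, 121.73], [-58.28, 71.71], [-173.87, 95.51], [-174.79, -0.11], [-173.66, 173.66]. Speed limits (degrees/s): [136.94, 136.94, 172.46, 180, 180, 180].

## Interface

Orientations are given as [roll, pitch, yaw] about the fixed x, y, z axes, in that order (R = Rz(yaw) Ry(pitch) Rx(roll)).
In Python, from plant import * gives the robot as it stands. The module is installed in compiled form; this text tells all that it offers.
- The arm moves only by the shell command python3 -m pendant 'ROWS'. ROWS is JSON, a list of rows, each an object with "claw": the finger opening in mm, from 0 to 87.6; "linear": the shift along the tool's x, y, z in mm, a list of three; "twist": the turn about the tool's x in rad. In form: [{"claw": claw, "linear": [tx, ty, tz], "twist": twist}, ...]. A call has exactly 10 rows; each row shifts and turns the commanded pose from where the row before left it, along the tool's axes as they then stand; what a row does not reach is not made up. A row lasts 1/12 s, in which the tool goes at most 41.7 mm and 7.16 degrees, less where a joint would pass 70% of its speed; a pose out of reach is approached as far as the arm can. A call with a gripper value outside its range is refused whole. The fingers move at their own pace and stop on an object; the grip force is fixed at half the most. Time passes only in rows, so rows that do not move let the fingers close, or fill a call up. It gives the time, the measured TCP pose, the force and the opening at its end, in the units of the state.
- get_obs(): the state, without advancing time (a new reading comes with each control period).
- snapshot(name): name is "scene" or "top"; returns (picture, depth): 420x560x3 uint8, red, green, blue; 420x560 float32, m along the optical axis (not along the pixel's ray), 0 where there is no reading.
- camera_params(name): a dict with "fx", "fy", "cx", "cy" (pixels), "rvec" (rotation vector, rad) and "tvec" (3), from world to camera coordinates, as OpenCV has them. Camera axes: x right, y down, z forward; pixel columns grow to the right and rows downward; lengths in m; the calibration is good to about 2 mm. A picture is of the moment at which its call begins. camera_params takes no time and is no camera call.
- close_job(): hands the job in, once; it reports no verdict.
Trained networks look in the newest picture that a camera, given by its name, has taken for a name from the list of things; names that differ only in an ending like _2 or _b are one class to them, and where a whole thing is asked for, a point or a joint stands for the part that bears it (a point fixed in the world has none). Each returns a list of dicts, best first, with "confidence" (0 to 1); they miss things now and then, are a little off and sometimes report something else, mostly with a low value. They report only what shows in the picture. A call takes as long as a camera call.
- boxes_of(camera, target): "xy" ([column, row] in pixels, amid what is visible of it).
The state is a dict: "clock": time; "joint_pos": joint angles; "qvel": joint speeds; "tau": joint torques, N m; "tool_pos": TCP position; "orientation": TCP orientation; "force": force on the tool from outside, world axes, zero at the start; "moment": the same for the moment, N m; "opening": finger opening in m.
Only numpy, scipy, OpenCV 4.12 (cv2) and the standard library are available. Lean on these libraries where they do the work, as an engineer would, in place of code of your own. Each camera call takes 0.05 s, during which the arm holds its last target. There are 200 camera calls.

## Task

Take the washed pot out of the draining cradle, turn it mouth down and set it, without dropping it, upside down over the empty drying peg, so that its rim rests on the stand, and let go of it. Then take the dry pot off the other peg and hold it up to the inspection camera: open mouth squarely facing the lens and centred on it, 12 cm from the lens. Finish still holding it there, still, in the gripper, and do not disturb the clay pot, the plastic bottle or the brush.

Things in the scene. Friction and masses are not known exactly. Their poses are not given: they have to be found in the camera images.
- wet_pot_centre (a point): Centre of the washed pot, on its axis half-way along; z axis from the closed end to the mouth. It starts lying in the draining cradle, mouth pointing away from the robot (within 40 degrees of straight ahead) and 20 degrees below level, its centre 70 mm above the table.
- wet_pot_mouth (a point): Centre of the washed pot's open mouth, level with the rim, 37.5 mm from its centre; z axis out of the mouth.
- wet_pot: The washed pot: straight round white plastic, 75 mm long, body 52 mm outside diameter, walls and base 3 mm, a rim lip of 58 mm diameter on the last 7 mm at the mouth, inside 46 mm across; about 60 g. Origin at the centre of the outside of its closed end, z axis towards the mouth.
- cradle: Draining cradle, fixed: wooden foot 105 x 70 x 10 mm with two slanting steel rails and a stop before the pot's rim, all under the pot and within 21 mm either side of its axis; the pot's flanks and back are free to grasp. Origin under the foot's centre, x axis the level direction in which the mouth points, z up.
- free_peg (a point): The empty drying stand, fixed: a wooden foot 90 mm across and 10 high with four radial ribs, their tops 16 mm above the table, and an upright peg of 18 mm diameter whose top is 62 mm above the table. This point is on the peg's axis at the height of the ribs' tops, where the rim of a seated pot rests. z up.
- dry_peg (a point): The other drying stand, fixed and just alike, which carries the dry pot at the start; the point lies as on the first. The two stands may be either way round.
- dry_pot_centre (a point): Centre of the dry pot, on its axis half-way along; z axis from the closed end to the mouth. It starts upside down over the peg of its stand, rim on the ribs, closed end up, 91 mm above the table.
- dry_pot_mouth (a point): Centre of the dry pot's open mouth, level with the rim, 37.5 mm from its centre; z axis out of the mouth.
- dry_pot_end (a point): Centre of the outside of the dry pot's closed end; z axis towards the mouth.
- dry_pot: The dry pot, the same kind and size as the washed one. Origin at the centre of the outside of its closed end, z axis towards the mouth.
- cam_head: The inspection camera's head, fixed on a round foot of 80 mm diameter: a grey box 50 x 60 x 45 mm with a black lens barrel of 36 mm diameter. Origin at the centre of the lens front, 85 mm above the table; its z axis is the line of sight, pointing out of the lens, slanting up at 35 degrees from vertical and back towards the robot.
- show_point (a point): Point in the air on the camera's line of sight, 120 mm from the lens front, where the centre of the dry pot's mouth is to be held; its z axis is the line of sight, away from the lens (so the pot's own z axis must point opposite).
- clay_pot: Bystander: a standing terracotta pot, 72 mm across and 70 high; origin under its centre.
- sprayer: Bystander: a standing plastic bottle, 60 mm across and 150 high; origin under its centre.
- brush: Bystander: a brush lying on the table at the right of the stands, handle towards the robot.

How it is judged (in metres and radians):
On the way, in this order (a step that is already met when the one before it is completed fails the run):
1. the washed pot sits upside down over the empty peg, rim on the stand, let go (horizontal distance between wet_pot_mouth and free_peg below 0.018 m and height (world z) of wet_pot_mouth below 0.022 m and angle between wet_pot_mouth's own z axis and vertical above 3 rad and contact force between the fingers and wet_pot below 0.05 N and linear speed of wet_pot below 0.03 m/s), for 0.3 s.
2. the dry pot is lifted off its peg (height (world z) of dry_pot_mouth above 0.08 m and contact force between the fingers and dry_pot above 0.5 N), for 0.2 s.
At the end, for the whole second after the job is handed in: Washed pot released, at rest upside down on the empty peg (8 deg of vertical, 18 mm of the peg, rim within 6 mm of the ribs); dry pot held still in the fingers, free of camera and other pot, mouth to the lens, its centre within 22 mm of the point 120 mm out, axis within 11 deg of the sight line (all of step 1 and distance between dry_pot_mouth and show_point below 0.022 m and angle between the z axis of dry_pot_mouth and the z axis of cam_head, either way round below 0.2 rad and z of dry_pot_end in the frame of cam_head above 0.16 m and contact force between the fingers and dry_pot above 1 N and contact force between dry_pot and cam_head below 0.05 N and contact force between dry_pot and wet_pot below 0.05 N and linear speed of dry_pot below 0.03 m/s); the arm keeps its last pose, push and grip.
It fails at once if the washed pot is let go over the peg before its rim is within 15 mm of the stand (contact force between the fingers and wet_pot below 0.02 N and horizontal distance between wet_pot_mouth and free_peg below 0.03 m and height (world z) of wet_pot_mouth above 0.031 m).
It fails at once if a bystander (clay pot, plastic bottle, brush) is moved by more than 30 mm (distance of any of clay_pot, sprayer, brush from where it was at the start of the episode above 0.03 m).
It also fails if it takes over 58 s, if anything falls off the work surface, if the arm or the gripper's body presses on something with over 40 N, if the wrist force passes 120 N, or if a joint passes its speed limit or range.

## Working session

There is one attempt and no reset: what is moved stays moved. The work goes in short steps, Python scripts to look and compute and a shell command to move; the robot and the scene stay as the last step left them, time stands still between calls to the robot, and variables do not carry over. Pictures are saved under pics/ and viewed, about 8 in all and at most 12, crops included, and the job is handed in when it is done.

```bash
mkdir -p pics
cat > h.py <<'E'
from plant import *
import numpy as np, cv2
from scipy.spatial.transform import Rotation as Rot
def cam(n):
    p=camera_params(n); R=cv2.Rodrigues(np.array(p['rvec'],float))[0]; return p,R,np.array(p['tvec'],float).ravel()
def cloud(n,d):
    p,R,t=cam(n); v,u=np.mgrid[:d.shape[0],:d.shape[1]]
    c=np.stack([(u-p['cx'])/p['fx']*d,(v-p['cy'])/p['fy']*d,d],-1)
    w=(c-t)@R; w[d==0]=np.nan; return w
def save(n,name,big=None):
    im,d=snapshot(n); cv2.imwrite('pics/'+name+'.png',im[:,:,::-1]); np.savez('/tmp/'+name,im=im,d=d); return im,d,cloud(n,d)
E
python3 - <<'E'
from h import *
o=get_obs(); print({k:np.round(o[k],3) for k in o})
try: print(tcp_to_grasp)
except Exception as e: print(e)
for n in('scene','top'):
    im,d,w=save(n,n+'0'); p,R,t=cam(n); print(n,p['fx'],'cam at',-R.T@t,'fwd',R[2])
    for k in 'wet_pot cradle free_peg dry_peg dry_pot cam_head clay_pot sprayer brush'.split():
        for b in boxes_of(n,k)[:2]:
            u,v=np.round(b['xy']).astype(int); print(n,k,(u,v),round(b['confidence'],2),np.round(w[v,u],3))
E
```

```text
{'clock': np.float64(0.0), 'joint_pos': array([ 8.3829e+01,  2.0591e+01,  6.3300e-01, -2.0000e-02, -7.0136e+01,
       -1.6508e+01]), 'qvel': array([-0.037,  0.036, -0.016,  0.041,  0.01 , -0.089]), 'tau': array([-1.0000e-03, -5.8274e+01,  2.9304e+01,  6.9970e+00,  7.0000e-03,
       -0.0000e+00]), 'tool_pos': array([0.26 , 0.622, 0.187]), 'orientation': array([  95.236,   89.904, -107.449]), 'force': array([-0.949, -0.286,  0.204]), 'moment': array([ 0.058, -0.053,  0.022]), 'opening': np.float64(0.088)}
0.0188
scene 453.50755179649843 cam at [ 1.26391046 -0.62241085  1.10953647] fwd [-0.49401718  0.45234649 -0.74251578]
scene wet_pot (np.int64(332), np.int64(162)) 0.54 [0.536 0.263 0.088]
scene wet_pot (np.int64(183), np.int64(293)) 0.32 [ 0.638 -0.394  0.098]
scene cradle (np.int64(329), np.int64(175)) 0.94 [0.523 0.271 0.014]
scene cradle (np.int64(180), np.int64(295)) 0.21 [ 0.639 -0.403  0.099]
scene free_peg (np.int64(215), np.int64(245)) 0.71 [ 0.507 -0.208  0.012]
scene dry_peg (np.int64(264), np.int64(232)) 0.49 [ 0.57  -0.066  0.017]
scene dry_pot (np.int64(268), np.int64(
[... 496 characters left out ...]
1]
top wet_pot (np.int64(171), np.int64(240)) 0.67 [0.509 0.269 0.1  ]
top cradle (np.int64(184), np.int64(250)) 0.65 [0.487 0.24  0.068]
top free_peg (np.int64(344), np.int64(251)) 0.56 [ 0.496 -0.195  0.041]
top dry_peg (np.int64(289), np.int64(237)) 0.64 [ 0.532 -0.043  0.036]
top dry_pot (np.int64(287), np.int64(227)) 0.77 [ 0.552 -0.037  0.09 ]
top cam_head (np.int64(252), np.int64(164)) 0.66 [0.726 0.063 0.085]
top clay_pot (np.int64(152), np.int64(170)) 0.89 [0.723 0.356 0.011]
top sprayer (np.int64(418), np.int64(209)) 0.97 [ 0.603 -0.383  0.116]
top sprayer (np.int64(286), np.int64(228)) 0.58 [ 0.549 -0.035  0.09 ]
top brush (np.int64(410), np.int64(262)) 0.58 [ 0.471 -0.381  0.021]
```

View pics/scene0.png

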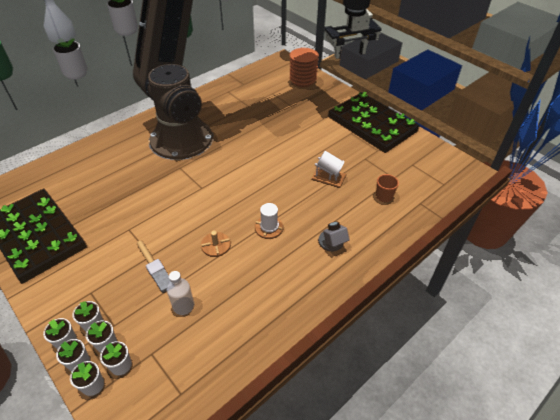

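View pics/top0.png

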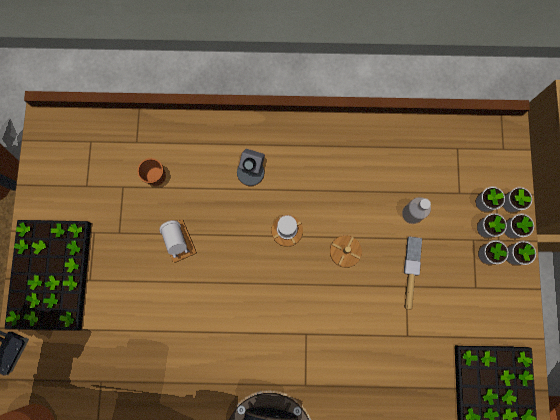

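```bash
cat > m.py <<'E'
from h import *
from scipy.optimize import least_squares
W=[];C=[]
for n in('scene','top'):
    z=np.load('/tmp/%s0.npz'%n); W.append(cloud(n,z['d']).reshape(-1,3)); C.append(z['im'].reshape(-1,3).astype(float))
def sel(i,c,r,z0,z1): 
    w=W[i]; return (np.hypot(w[:,0]-c[0],w[:,1]-c[1])<r)&(w[:,2]>z0)&(w[:,2]<z1)
white=lambda c:(c.max(1)-c.min(1)<25)&(c.max(1)>90)
# wet pot
P=[]
for i in(0,1):
    m=sel(i,(.52,.265),.09,.03,.13)&white(C[i]); P.append(W[i][m]); print('wet',i,m.sum(),np.round(np.nanmean(W[i][m],0),3))
def f(p,Q):
    c=np.array([p[0],p[1],.07]);a=np.array([np.cos(p[2])*.9397,np.sin(p[2])*.9397,-.342])
    v=Q-c;s=v@a;r=np.linalg.norm(v-s[:,None]*a,axis=1)
    side=np.abs(r-np.where(s>.0305,.029,.026))+np.maximum(0,np.abs(s)-.0375)
    cap=np.abs(np.abs(s)-.0375)+np.maximum(0,r-.029)
    return np.minimum(np.minimum(side,cap),.012)
for Q in(P[0],P[1],np.vstack(P)):
    b=min((least_squares(f,[.52,.265,y],args=(Q,),loss='soft_l1',f_scale=.003) for y in np.radians([-40,-20,0,20,40])),key=lambda r:r.cost)
    print('wet fit',np.round(b.x[:2],4),np.degrees(b.x[2]).round(1),'med',np.median(f(b.x,Q)))
for nm,c in(('dry',(.555,-.04)),('free',(.5,-.2))):
  for i in(0,1):
    if nm=='dry': m=sel(i,c,.06,.086,.097)
    else: m=sel(i,c,.05,.045,.07)
    q=W[i][m]; print(nm,i,m.sum(),q.mean(0).round(4),q.min(0).round(3),q.max(0).round(3))
    m=sel(i,c,.08,.006,.019); q=W[i][m]; print('  foot',m.sum(),q.min(0).round(3),q.max(0).round(3),((q.min(0)+q.max(0))/2).round(4))
for i in(0,1):
    m=sel(i,(.745,.06),.07,.03,.13); q=W[i][m]; dark=C[i][m].max(1)
    print('cam',i,len(q),q.min(0).round(3),q.max(0).round(3)); k=dark<45; print('black',k.sum(),q[k].mean(0).round(4),q[k].min(0).round(3),q[k].max(0).round(3))
    m=sel(i,(.735,.06),.08,.003,.025);q=W[i][m]; print('foot',len(q),q.min(0).round(3),q.max(0).round(3))
a=cv2.imread('pics/top0.png')[130:290,130:290];b=cv2.imread('pics/scene0.png')[140:270,190:400]
cv2.imwrite('pics/c.png',np.hstack([cv2.resize(a[:90,80:160],None,fx=5,fy=5),cv2.resize(b[75:115,110:175],(390,450))]))
E
python3 m.py
```

```text
wet 0 381 [0.53  0.259 0.082]
wet 1 631 [0.517 0.268 0.087]
wet fit [0.5235 0.2723] 26.5 med 0.0018769691666235787
wet fit [0.5189 0.2707] 25.7 med 0.0012944970686957075
wet fit [0.5195 0.2705] 26.1 med 0.0015732376790863773
dry 0 189 [ 0.5619 -0.0373  0.0928] [ 0.535 -0.063  0.086] [ 0.587 -0.011  0.097]
  foot 301 [ 0.478 -0.119  0.006] [0.623 0.029 0.019] [ 0.5505 -0.0446  0.0125]
dry 1 269 [ 0.5565 -0.0374  0.0916] [ 0.532 -0.061  0.086] [ 0.582 -0.013  0.097]
  foot 456 [ 0.477 -0.114  0.006] [0.634 0.036 0.019] [ 0.5553 -0.0388  0.0125]
free 0 43 [ 0.5045 -0.2035  0.0587] [ 0.493 -0.211  0.047] [ 0.513 -0.194  0.068]
  foot 535 [ 0.424 -0.28   0.006] [ 0.578 -0.133  0.019] [ 0.5008 -0.2066  0.0125]
free 1 40 [ 0.4989 -0.2021  0.0607] [ 0.491 -0.21   0.046] [ 0.507 -0.194  0.067]
  foot 777 [ 0.421 -0.275  0.006] [ 0.579 -0.123  0.019] [ 0.5002 -0.199   0.0124]
cam 0 466 [0.708 0.03  0.033] [0.782 0.103 0.101]
black 38 [0.7362 0.0613 0.089 ] [0.723 0.053 0.077] [0.745 0.074 0.101]
foot 615 [ 0.656 -0.019  0.003] [0.815 0.139 0.02 ]
cam 1 468 [0.707 0.031 0.034] [0.777 0.101 0.1  ]
black 88 [0.7278 0.0619 0.0797] [0.71  0.033 0.034] [0.752 0.088 0.1  ]
foot 724 [ 0.656 -0.019  0.003] [0.813 0.138 0.024]
```

View pics/c.png

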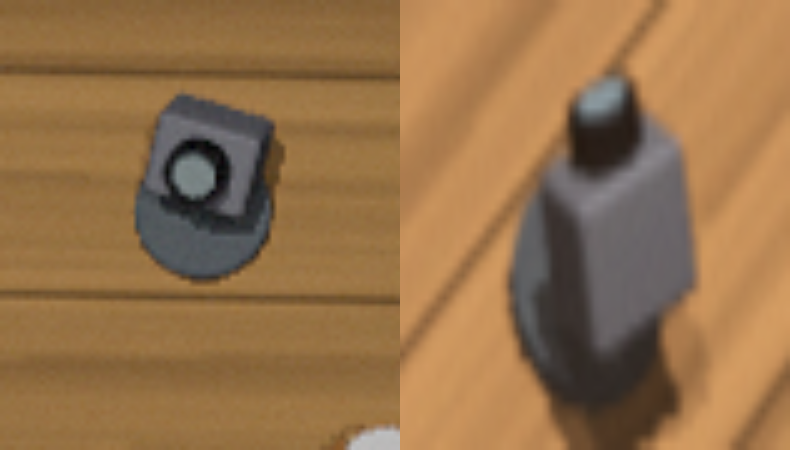

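```bash
cat >> h.py <<'E'
def plan(g,theta=None,o=None):
    """g: target of the GRASP point (world); theta: wanted world angle of jaw axis y (mod 180)"""
    o=o or get_obs(); R=Rot.from_euler('xyz',o['orientation'],degrees=True).as_matrix(); p=np.array(o['tool_pos'])
    cur=p-R[:,0]*tcp_to_grasp; th=np.degrees(np.arctan2(R[1,1],R[0,1]))
    d=(np.array(g)-cur); out='grasp %s theta %.1f x-axis %s open %.4f t %.2f F %s\n  lin(tool,mm) %s'%(cur.round(4),th,R[:,0].round(3),o['opening'],o['clock'],np.round(o['force'],1),(R.T@d*1000).round(1))
    if theta is not None:
        for k in(0,180):
            t=(th-theta-k+180)%360-180; out+='  twist %.3f rad (q6 %.0f)'%(np.radians(t),o['joint_pos'][5])
    print(out)
E
python3 - <<'E'
from h import *
plan([.506,.264,.206],116)
# camera
for n,(u,v) in(('top',(249,165)),('scene',(334.2,223.4))):
    p,R,t=cam(n); c=-R.T@t; r=R.T@np.array([(u-p['cx'])/p['fx'],(v-p['cy'])/p['fy'],1]); print(n,'lens',(c+r*(.085-c[2])/r[2]).round(4))
# plane of the grey front/other faces
for n in('top','scene'):
    z=np.load('/tmp/%s0.npz'%n); w=cloud(n,z['d']); w=np.dstack([cv2.GaussianBlur(np.nan_to_num(w[:,:,k]).astype(np.float32),(0,0),.7) for k in range(3)])
    q=w.reshape(-1,3); q=q[(np.hypot(q[:,0]-.745,q[:,1]-.065)<.06)&(q[:,2]>.035)]
    rng=np.random.default_rng(0)
    for it in range(3):
        best=None
        for _ in range(800):
            a=q[rng.choice(len(q),3,False)]; nn=np.cross(a[1]-a[0],a[2]-a[0]); l=np.linalg.norm(nn)
            if l<3e-5: continue
            nn/=l; k=abs((q-a[0])@nn)<.0018
            if best is None or k.sum()>best.sum(): best=k
        s=q[best]; nn=np.linalg.svd(s-s.mean(0))[2][2]; nn*=np.sign(nn[2]); print(n,best.sum(),'normal',nn.round(2),'tilt',np.degrees(np.arccos(nn[2])).round(),'yaw',np.degrees(np.arctan2(nn[1],nn[0])).round(),s.mean(0).round(3)); q=q[~best]
E
```

```text
grasp [0.2603 0.6228 0.207 ] theta -112.7 x-axis [ 0.  0. -1.] open 0.0874 t 1.00 F [-0.7 -0.3  0.2]
  lin(tool,mm) [   1.   236.3 -365.1]  twist 2.292 rad (q6 -17)  twist -0.850 rad (q6 -17)
top lens [0.723  0.0707 0.085 ]
scene lens [0.7258 0.0761 0.085 ]
top 104 normal [-0.47  0.1   0.88] tilt 28.0 yaw 168.0 [0.738 0.064 0.079]
top 90 normal [ 0.82 -0.23  0.53] tilt 58.0 yaw -16.0 [0.761 0.06  0.07 ]
top 82 normal [-0.52  0.18  0.84] tilt 33.0 yaw 161.0 [0.724 0.071 0.087]
scene 157 normal [ 0.79 -0.18  0.59] tilt 54.0 yaw -13.0 [0.763 0.059 0.073]
scene 60 normal [ 0.7  -0.2   0.68] tilt 47.0 yaw -16.0 [0.752 0.058 0.079]
scene 48 normal [0.3  0.95 0.03] tilt 88.0 yaw 73.0 [0.737 0.039 0.058]
```

```bash
python3 -m pendant '[{"claw":80,"linear":[0,19.7,-30.4],"twist":0},{"claw":80,"linear":[0,19.7,-30.4],"twist":0},{"claw":80,"linear":[0,19.7,-30.4],"twist":0},{"claw":80,"linear":[0,19.7,-30.4],"twist":0},{"claw":80,"linear":[0,19.7,-30.4],"twist":0},{"claw":80,"linear":[0,19.7,-30.4],"twist":0},{"claw":80,"linear":[0,19.7,-30.4],"twist":0},{"claw":80,"linear":[0,19.7,-30.4],"twist":0},{"claw":80,"linear":[0,19.7,-30.4],"twist":0},{"claw":80,"linear":[0,19.7,-30.4],"twist":0}]'
python3 -m pendant '[{"claw":80,"linear":[0,19.7,-30.4],"twist":0},{"claw":80,"linear":[0,19.7,-30.4],"twist":0},{"claw":80,"linear":[0,0,0],"twist":-0.1214},{"claw":80,"linear":[0,0,0],"twist":-0.1214},{"claw":80,"linear":[0,0,0],"twist":-0.1214},{"claw":80,"linear":[0,0,0],"twist":-0.1214},{"claw":80,"linear":[0,0,0],"twist":-0.1214},{"claw":80,"linear":[0,0,0],"twist":-0.1214},{"claw":80,"linear":[0,0,0],"twist":-0.1214},{"claw":80,"linear":[0,0,0],"twist":0}]'
python3 -c "
from h import *
plan([.506,.264,.076],116)"
```

```text
clock: 1.83
tool_pos: [0.4655, 0.3223, 0.1885]
orientation: [-107.0, 90.0, 50.3]
force: [0.5, -0.3, -0.2]
opening: 0.0799
clock: 2.67
tool_pos: [0.5057, 0.264, 0.1883]
orientation: [-163.9, 90.0, 42.4]
force: [0.3, 0.6, 0.4]
opening: 0.08
grasp [0.5057 0.264  0.2071] theta -63.7 x-axis [ 0.  0. -1.] open 0.0800 t 2.67 F [0.3 0.6 0.4]
  lin(tool,mm) [ 1.311e+02  1.000e-01 -2.000e-01]  twist -3.136 rad (q6 69)  twist 0.006 rad (q6 69)
```

```bash
python3 -m pendant '[{"claw":80,"linear":[22,0,0],"twist":0},{"claw":80,"linear":[22,0,0],"twist":0},{"claw":80,"linear":[22,0,0],"twist":0},{"claw":80,"linear":[22,0,0],"twist":0},{"claw":80,"linear":[22,0,0],"twist":0},{"claw":80,"linear":[21,0,0],"twist":0},{"claw":30,"linear":[0,0,0],"twist":0},{"claw":30,"linear":[0,0,0],"twist":0},{"claw":30,"linear":[0,0,0],"twist":0},{"claw":30,"linear":[0,0,0],"twist":0}]'
python3 -c "
from h import *
plan([.506,.264,.136],116)"
```

```text
clock: 3.5
tool_pos: [0.5066, 0.2648, 0.0588]
orientation: [-167.1, 89.9, 38.9]
force: [0.3, 0.3, -0.0]
opening: 0.0589
grasp [0.5066 0.2648 0.0776] theta -64.0 x-axis [ 0.002  0.002 -1.   ] open 0.0589 t 3.50 F [ 0.3  0.3 -0. ]
  lin(tool,mm) [-58.4   0.4   0.7]  twist 3.141 rad (q6 69)  twist -0.001 rad (q6 69)
```

```bash
python3 -m pendant '[{"claw":30,"linear":[0,0,0],"twist":0},{"claw":30,"linear":[0,0,0],"twist":0},{"claw":30,"linear":[0,0,0],"twist":0},{"claw":30,"linear":[0,0,0],"twist":0},{"claw":30,"linear":[0,0,0],"twist":0},{"claw":30,"linear":[-10,0,0],"twist":0},{"claw":30,"linear":[-25,0,0],"twist":0},{"claw":30,"linear":[-30,0,0],"twist":0},{"claw":30,"linear":[-30,0,0],"twist":0},{"claw":30,"linear":[-30,0,0],"twist":0}]'
cat > pot.py <<'E'
from h import *
import sys
from scipy.optimize import least_squares
# pot gripped: fit grip-relative: shift s along axis and pitch (elevation of mouth axis), axis perpendicular to jaw axis
def fit(name,psi,n='top',both=True):
    o=get_obs(); R=Rot.from_euler('xyz',o['orientation'],degrees=True).as_matrix(); g=np.array(o['tool_pos'])-R[:,0]*tcp_to_grasp
    Q=[]
    for n in('scene','top'):
        im,d,w=save(n,name+n); c=im.reshape(-1,3).astype(float); w=w.reshape(-1,3)
        m=(np.linalg.norm(w-g,axis=1)<.085)&(c.max(1)-c.min(1)<25)&(c.max(1)>85); Q.append(w[m])
    e=np.radians(psi); h=np.array([np.cos(e),np.sin(e),0])
    def f(p,Q):
        a=h*np.cos(p[3])+np.array([0,0,np.sin(p[3])]); v=Q-(g+p[:3]); s=v@a; r=np.linalg.norm(v-s[:,None]*a,axis=1)
        side=np.abs(r-np.where(s>.0305,.029,.026))+np.maximum(0,np.abs(s)-.0375)
        cap=np.abs(np.abs(s)-.0375)+np.maximum(0,r-.029)
        return np.minimum(np.minimum(side,cap),.012)
    for lab,q in(('scene',Q[0]),('top',Q[1]),('both',np.vstack(Q))):
        if len(q)<60: print(lab,len(q)); continue
        b=None
        for el in np.radians([0,-20,-40,-60,-80,-100]):
            x0=np.r_[.0175*(h*np.cos(el)+np.array([0,0,np.sin(el)])),el]
            r=least_squares(f,x0,args=(q,),loss='soft_l1',f_scale=.003)
            if b is None or r.cost<b.cost: b=r
        p=b.x; a=h*np.cos(p[3])+np.array([0,0,np.sin(p[3])]); c=g+p[:3]
        print(lab,len(q),'elev %.1f'%np.degrees(p[3]),'centre',c.round(4),'mouth',(c+.0375*a).round(4),'s(grip->centre) %.4f'%(p[:3]@a),'med %.4f'%np.median(f(p,q)))
    plan(g,psi+90,o)
if __name__=='__main__': fit(sys.argv[1],float(sys.argv[2]))
E
python3 pot.py a 26
```

```text
clock: 4.33
tool_pos: [0.5053, 0.2638, 0.1841]
orientation: [-59.3, 90.0, 146.7]
force: [1.2, 1.4, 0.1]
opening: 0.0301
scene 28
top 0
both 28
grasp [0.5053 0.2638 0.2029] theta -64.0 x-axis [-0.  0. -1.] open 0.0301 t 4.33 F [1.2 1.4 0.1]
  lin(tool,mm) [0. 0. 0.]  twist -3.142 rad (q6 69)  twist 0.000 rad (q6 69)
```

View pics/ascene.png

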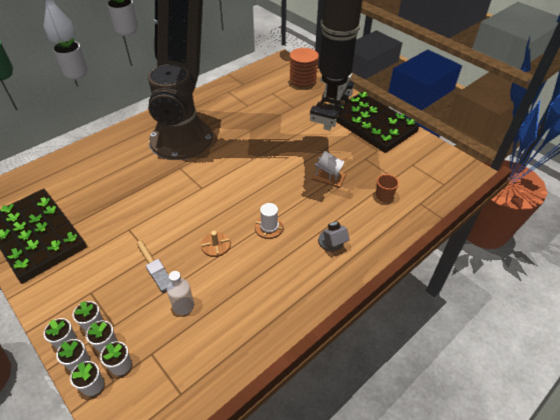

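```bash
cat > fw.py <<'E'
from h import *
from scipy.optimize import least_squares
import sys
def f(p,Q):
    c=np.array([p[0],p[1],.07]);a=np.array([np.cos(p[2])*.9397,np.sin(p[2])*.9397,-.342])
    v=Q-c;s=v@a;r=np.linalg.norm(v-s[:,None]*a,axis=1)
    side=np.abs(r-np.where(s>.0305,.029,.026))+np.maximum(0,np.abs(s)-.0375)
    cap=np.abs(np.abs(s)-.0375)+np.maximum(0,r-.029)
    return np.minimum(np.minimum(side,cap),.012)
for n in('top','scene'):
    im,d,w=save(n,sys.argv[1]+n); c=im.reshape(-1,3).astype(float); w=w.reshape(-1,3)
    Q=w[(np.hypot(w[:,0]-.52,w[:,1]-.265)<.09)&(w[:,2]>.03)&(w[:,2]<.13)&(c.max(1)-c.min(1)<28)&(c.max(1)>35)]
    if len(Q)<60: print(n,len(Q)); continue
    b=min((least_squares(f,[.52,.265,y],args=(Q,),loss='soft_l1',f_scale=.003) for y in np.radians([-20,0,20,40])),key=lambda r:r.cost)
    print(n,len(Q),b.x[:2].round(4),np.degrees(b.x[2]).round(1),np.median(f(b.x,Q)).round(4))
cv2.imwrite('pics/%sc.png'%sys.argv[1],cv2.resize(im[90:210,270:430],None,fx=5,fy=5)[:,:,::-1])
E
python3 fw.py b
```

```text
top 323 [0.5184 0.271 ] 25.9 0.0012
scene 404 [0.5232 0.272 ] 25.7 0.002
```

View pics/bc.png

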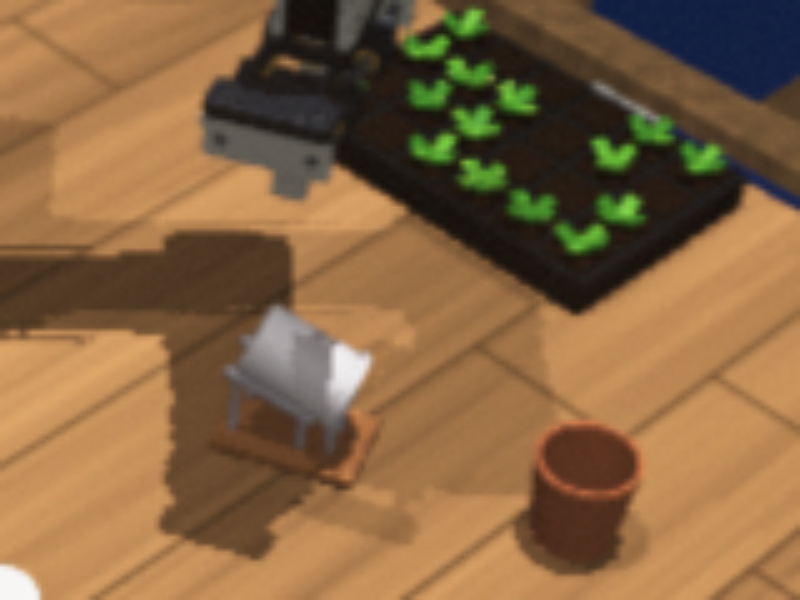

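```bash
python3 -m pendant '[{"claw":80,"linear":[0,0,0],"twist":0},{"claw":80,"linear":[0,0,0],"twist":0},{"claw":80,"linear":[0,0,0],"twist":0},{"claw":80,"linear":[0,0,0],"twist":0},{"claw":80,"linear":[10,0,0],"twist":0},{"claw":80,"linear":[20,0,0],"twist":0},{"claw":80,"linear":[25,0,0],"twist":0},{"claw":80,"linear":[25,0,0],"twist":0},{"claw":80,"linear":[25,0,0],"twist":0},{"claw":80,"linear":[24,0,0],"twist":0}]'
python3 -m pendant '[{"claw":80,"linear":[0,0,0],"twist":0},{"claw":30,"linear":[0,0,0],"twist":0},{"claw":30,"linear":[0,0,0],"twist":0},{"claw":30,"linear":[0,0,0],"twist":0},{"claw":30,"linear":[0,0,0],"twist":0},{"claw":30,"linear":[0,0,0],"twist":0},{"claw":30,"linear":[0,0,0],"twist":0},{"claw":30,"linear":[0,0,0],"twist":0},{"claw":30,"linear":[0,0,0],"twist":0},{"claw":30,"linear":[0,0,0],"twist":0}]'
```

```text
clock: 5.37
tool_pos: [0.5051, 0.2635, 0.051]
orientation: [10.7, 89.9, -143.3]
force: [-0.4, 0.9, -0.4]
opening: 0.0795
clock: 6.2
tool_pos: [0.5064, 0.2636, 0.054]
orientation: [139.2, 89.9, -14.7]
force: [1.7, -5.3, 5.7]
opening: 0.0415
```

Run:
```python
from h import *
im,d,w=save('scene','d'); a=cv2.resize(im[100:200,280:380],(400,400),interpolation=2)
im,d,w=save('top','dt'); b=cv2.resize(im[190:290,120:220],(400,400),interpolation=2)
cv2.imwrite('pics/dd.png',np.hstack([a,b])[:,:,::-1]); print(get_obs()['opening'])
```

```text
0.04136695668907501
```

View pics/dd.png

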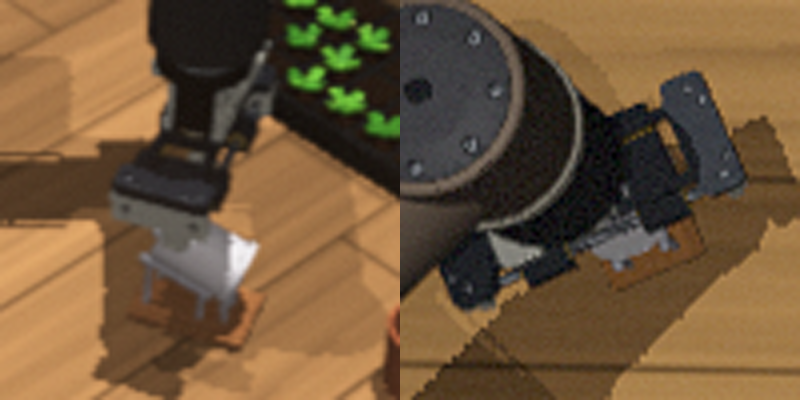

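```bash
python3 -m pendant '[{"claw":5,"linear":[0,0,0],"twist":0},{"claw":5,"linear":[0,0,0],"twist":0},{"claw":5,"linear":[0,0,0],"twist":0},{"claw":5,"linear":[-2,0,0],"twist":0},{"claw":5,"linear":[-2,0,0],"twist":0},{"claw":5,"linear":[-2,0,0],"twist":0},{"claw":5,"linear":[-2,0,0],"twist":0},{"claw":5,"linear":[-2,0,0],"twist":0},{"claw":5,"linear":[0,0,0],"twist":0},{"claw":5,"linear":[0,0,0],"twist":0}]'
python3 fw.py e
```

```text
clock: 7.13
tool_pos: [0.5057, 0.2642, 0.0633]
orientation: [-143.2, 90.0, 62.8]
force: [-0.5, -0.4, -0.6]
opening: 0.0415
top 119 [0.5157 0.2686] 25.7 0.0012
scene 345 [0.5288 0.2732] 21.4 0.0046
```

```bash
python3 -m pendant '[{"claw":5,"linear":[-5,0,0],"twist":0},{"claw":5,"linear":[-10,0,0],"twist":0},{"claw":5,"linear":[-15,0,0],"twist":0},{"claw":5,"linear":[-15,0,0],"twist":0},{"claw":5,"linear":[-15,0,0],"twist":0},{"claw":5,"linear":[-15,0,0],"twist":0},{"claw":5,"linear":[-15,0,0],"twist":0},{"claw":5,"linear":[-15,0,0],"twist":0},{"claw":5,"linear":[-10,0,0],"twist":0},{"claw":5,"linear":[0,0,0],"twist":0}]'
sed -i 's/c.max(1)>85/c.max(1)>45/' pot.py; python3 pot.py f 26
python3 -c "
from h import *
im=cv2.imread('pics/fscene.png')[60:200,270:410]; cv2.imwrite('pics/fc.png',cv2.resize(im,(560,560),interpolation=2))"
```

```text
clock: 8.07
tool_pos: [0.507, 0.2649, 0.1813]
orientation: [-167.9, 89.7, 38.1]
force: [0.2, 0.5, -0.4]
opening: 0.0414
scene 335 elev -21.5 centre [0.5189 0.2723 0.2005] mouth [0.5502 0.2876 0.1867] s(grip->centre) 0.0129 med 0.0019
top 137 elev -20.9 centre [0.5188 0.2715 0.1958] mouth [0.5503 0.2869 0.1825] s(grip->centre) 0.0143 med 0.0008
both 472 elev -18.8 centre [0.5194 0.2726 0.1992] mouth [0.5513 0.2882 0.1871] s(grip->centre) 0.0142 med 0.0016
grasp [0.5069 0.2648 0.2001] theta -64.0 x-axis [ 0.004  0.003 -1.   ] open 0.0414 t 8.07 F [ 0.2  0.5 -0.4]
  lin(tool,mm) [0. 0. 0.]  twist -3.141 rad (q6 69)  twist 0.001 rad (q6 69)
```

View pics/fc.png

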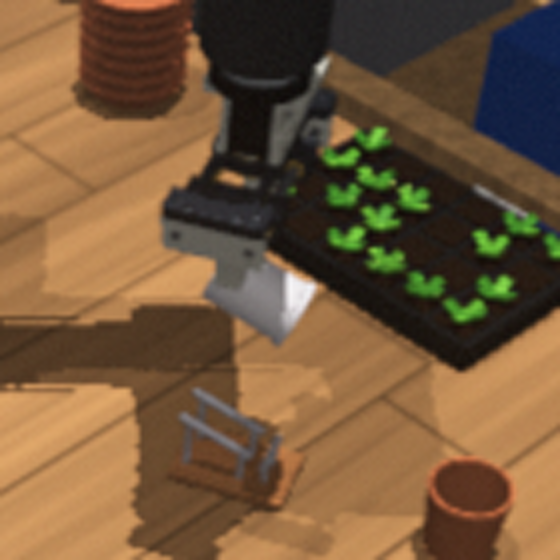

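```bash
python3 -m pendant '[{"claw":5,"linear":[0,0,0],"twist":0.1135},{"claw":5,"linear":[0,0,0],"twist":0.1135},{"claw":5,"linear":[0,0,0],"twist":0.1135},{"claw":5,"linear":[0,0,0],"twist":0.1135},{"claw":5,"linear":[0,25,5],"twist":0},{"claw":5,"linear":[0,36,6.7],"twist":0},{"claw":5,"linear":[0,36,6.7],"twist":0},{"claw":5,"linear":[0,36,6.7],"twist":0},{"claw":5,"linear":[0,36,6.7],"twist":0},{"claw":5,"linear":[0,36,6.7],"twist":0}]'
python3 -m pendant '[{"claw":5,"linear":[0,36,6.7],"twist":0},{"claw":5,"linear":[0,36,6.7],"twist":0},{"claw":5,"linear":[0,36,6.7],"twist":0},{"claw":5,"linear":[0,36,6.7],"twist":0},{"claw":5,"linear":[0,36,6.7],"twist":0},{"claw":5,"linear":[0,36,6.7],"twist":0},{"claw":5,"linear":[0,30,6],"twist":0},{"claw":5,"linear":[0,16,3],"twist":0},{"claw":5,"linear":[0,0,0],"twist":0},{"claw":5,"linear":[0,0,0],"twist":0}]'
python3 pot.py g 0
python3 -c "
from h import *
plan([.435,-.202,.097],90)"
```

```text
clock: 9.0
tool_pos: [0.4658, 0.0572, 0.1771]
orientation: [23.2, 89.9, -156.8]
force: [0.5, -0.3, -1.3]
opening: 0.0415
clock: 9.83
tool_pos: [0.417, -0.2036, 0.1771]
orientation: [-11.3, 89.9, 168.5]
force: [0.2, 0.9, -0.1]
opening: 0.0414
scene 632 elev -19.6 centre [ 0.432  -0.202   0.1947] mouth [ 0.4674 -0.202   0.1822] s(grip->centre) 0.0145 med 0.0019
top 0
both 632 elev -19.6 centre [ 0.432  -0.202   0.1947] mouth [ 0.4674 -0.202   0.1822] s(grip->centre) 0.0145 med 0.0019
grasp [ 0.417  -0.2036  0.1959] theta -90.2 x-axis [-0.002  0.    -1.   ] open 0.0414 t 9.83 F [ 0.2  0.9 -0.1]
  lin(tool,mm) [0. 0. 0.]  twist 3.139 rad (q6 91)  twist -0.003 rad (q6 91)
grasp [ 0.4177 -0.2026  0.1963] theta -90.0 x-axis [-0.001  0.    -1.   ] open 0.0415 t 9.93 F [ 0. -0. -0.]
  lin(tool,mm) [ 99.3  -0.6 -17.4]  twist 3.141 rad (q6 91)  twist -0.000 rad (q6 91)
```

```bash
python3 -m pendant '[{"claw":5,"linear":[10,0,0],"twist":0},{"claw":5,"linear":[23,0,0],"twist":0},{"claw":5,"linear":[23,0,0],"twist":0},{"claw":5,"linear":[23,0,0],"twist":0},{"claw":5,"linear":[15,0,0],"twist":0},{"claw":5,"linear":[5,0,0],"twist":0},{"claw":5,"linear":[0,0,-10],"twist":0},{"claw":5,"linear":[0,0,-10],"twist":0},{"claw":5,"linear":[0,0,-10],"twist":0},{"claw":5,"linear":[0,0,-6],"twist":0}]'
python3 -m pendant '[{"claw":5,"linear":[0,0,-4],"twist":0},{"claw":5,"linear":[0,0,-4],"twist":0},{"claw":5,"linear":[0,0,-4],"twist":0},{"claw":5,"linear":[0,0,-4],"twist":0},{"claw":5,"linear":[0,0,-4],"twist":0},{"claw":5,"linear":[0,0,-4],"twist":0},{"claw":5,"linear":[0,0,-4],"twist":0},{"claw":5,"linear":[0,0,0],"twist":0},{"claw":5,"linear":[0,0,0],"twist":0},{"claw":5,"linear":[0,0,0],"twist":0}]'
python3 pot.py i 0
python3 -c "
from h import *
im=cv2.imread('pics/iscene.png')[170:270,160:280]; cv2.imwrite('pics/ic.png',cv2.resize(im,(600,500),interpolation=2))"
```

```text
clock: 10.77
tool_pos: [0.4566, -0.203, 0.0801]
orientation: [166.9, 89.9, -13.0]
force: [-0.4, 0.4, -0.4]
opening: 0.0415
clock: 11.6
tool_pos: [0.4818, -0.203, 0.079]
orientation: [-15.3, 90.0, 164.7]
force: [-0.8, -0.4, -0.6]
opening: 0.0405
scene 503 elev -47.4 centre [ 0.4839 -0.2011  0.0883] mouth [ 0.5093 -0.2011  0.0607] s(grip->centre) 0.0084 med 0.0021
top 82 elev -225.2 centre [ 0.4087 -0.2045  0.1196] mouth [ 0.3823 -0.2045  0.1462] s(grip->centre) 0.0669 med 0.0016
both 585 elev -47.3 centre [ 0.4834 -0.201   0.0888] mouth [ 0.5088 -0.201   0.0612] s(grip->centre) 0.0077 med 0.0019
grasp [ 0.4818 -0.203   0.0978] theta -90.0 x-axis [-0.  0. -1.] open 0.0405 t 11.60 F [-0.8 -0.4 -0.6]
  lin(tool,mm) [0. 0. 0.]  twist 3.141 rad (q6 91)  twist -0.000 rad (q6 91)
```

View pics/ic.png

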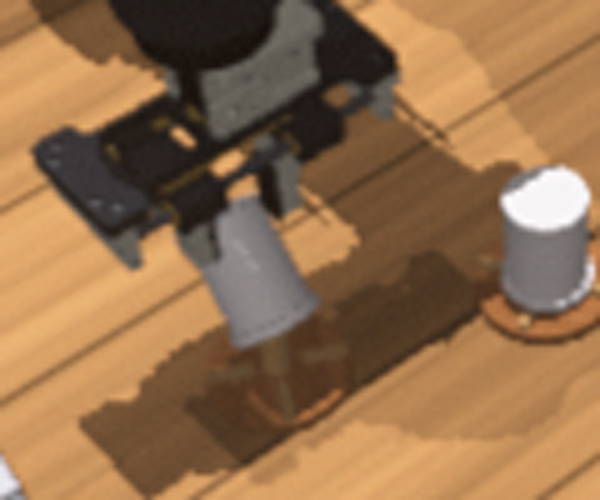

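```bash
python3 -m pendant '[{"claw":5,"linear":[1,0,-4.5],"twist":0},{"claw":5,"linear":[1,0,-4.5],"twist":0},{"claw":5,"linear":[1,0,-4.5],"twist":0},{"claw":5,"linear":[1,0,-4.5],"twist":0},{"claw":5,"linear":[1,0,-4.5],"twist":0},{"claw":5,"linear":[1,0,-4.5],"twist":0},{"claw":5,"linear":[1,0,-4.5],"twist":0},{"claw":5,"linear":[1,0,-4.5],"twist":0},{"claw":5,"linear":[0,0,0],"twist":0},{"claw":5,"linear":[0,0,0],"twist":0}]'
python3 pot.py j 0
```

```text
clock: 12.53
tool_pos: [0.5181, -0.203, 0.0709]
orientation: [-3.5, 90.0, 176.5]
force: [-0.4, 0.0, 0.2]
opening: 0.04
scene 459 elev -74.2 centre [ 0.5036 -0.2013  0.0794] mouth [ 0.5138 -0.2013  0.0433] s(grip->centre) 0.0060 med 0.0017
top 143 elev -80.2 centre [ 0.5022 -0.2019  0.0771] mouth [ 0.5086 -0.2019  0.0402] s(grip->centre) 0.0097 med 0.0015
both 602 elev -74.5 centre [ 0.5038 -0.2013  0.079 ] mouth [ 0.5139 -0.2013  0.0428] s(grip->centre) 0.0065 med 0.0017
grasp [ 0.5181 -0.203   0.0897] theta -90.0 x-axis [-0.  0. -1.] open 0.0400 t 12.53 F [-0.4  0.   0.2]
  lin(tool,mm) [0. 0. 0.]  twist 3.142 rad (q6 91)  twist -0.000 rad (q6 91)
```

```bash
python3 -m pendant '[{"claw":5,"linear":[4,0,0],"twist":0},{"claw":5,"linear":[4,0,0],"twist":0},{"claw":5,"linear":[4,0,0],"twist":0},{"claw":5,"linear":[4,0,0],"twist":0},{"claw":5,"linear":[3,0,0],"twist":0},{"claw":5,"linear":[2,0,0],"twist":0},{"claw":5,"linear":[2,0,0],"twist":0},{"claw":5,"linear":[2,0,0],"twist":0},{"claw":5,"linear":[2,0,0],"twist":0},{"claw":5,"linear":[0,0,0],"twist":0}]'
python3 pot.py k 0
python3 -c "
from h import *
im=cv2.imread('pics/kscene.png')[180:270,170:270]; cv2.imwrite('pics/kc.png',cv2.resize(im,(600,540),interpolation=2))"
```

```text
clock: 13.47
tool_pos: [0.5267, -0.204, 0.049]
orientation: [168.5, 89.1, -11.3]
force: [7.1, 0.7, 21.1]
opening: 0.0404
scene 428 elev -80.7 centre [ 0.5079 -0.2018  0.0587] mouth [ 0.5139 -0.2018  0.0217] s(grip->centre) 0.0060 med 0.0017
top 135 elev -82.2 centre [ 0.5092 -0.2008  0.0575] mouth [ 0.5143 -0.2008  0.0204] s(grip->centre) 0.0078 med 0.0018
both 563 elev -80.4 centre [ 0.5081 -0.2017  0.0578] mouth [ 0.5143 -0.2017  0.0209] s(grip->centre) 0.0067 med 0.0018
grasp [ 0.5265 -0.2039  0.0678] theta -89.8 x-axis [ 0.015 -0.003 -1.   ] open 0.0404 t 13.47 F [ 7.1  0.7 21.1]
  lin(tool,mm) [0. 0. 0.]  twist -3.139 rad (q6 91)  twist 0.003 rad (q6 91)
```

View pics/kc.png

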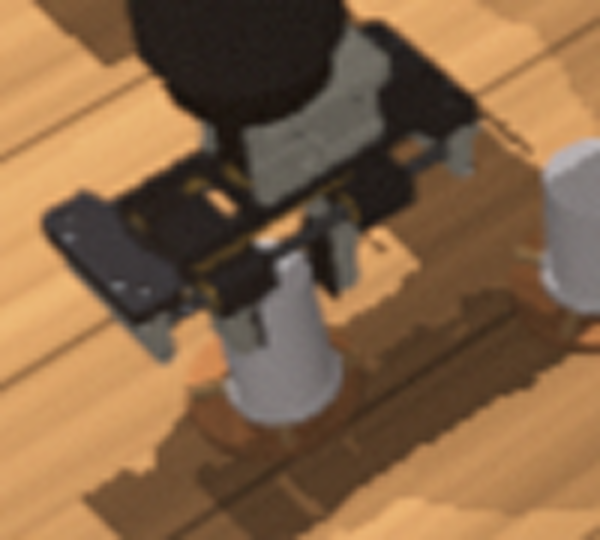

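```bash
python3 -m pendant '[{"claw":45,"linear":[0,0,0],"twist":0},{"claw":60,"linear":[0,0,0],"twist":0},{"claw":80,"linear":[0,0,0],"twist":0},{"claw":80,"linear":[0,0,0],"twist":0},{"claw":80,"linear":[0,0,0],"twist":0},{"claw":80,"linear":[0,0,0],"twist":0},{"claw":80,"linear":[0,0,0],"twist":0},{"claw":80,"linear":[0,0,0],"twist":0},{"claw":80,"linear":[0,0,0],"twist":0},{"claw":80,"linear":[0,0,0],"twist":0}]'
python3 pot.py l 0
```

```text
clock: 14.4
tool_pos: [0.518, -0.203, 0.0441]
orientation: [5.7, 90.0, -174.3]
force: [-0.5, -0.5, 0.2]
opening: 0.0801
scene 488 elev -89.9 centre [ 0.5079 -0.2059  0.0557] mouth [ 0.5079 -0.2059  0.0182] s(grip->centre) 0.0072 med 0.0013
top 112 elev -91.0 centre [ 0.5073 -0.2073  0.0548] mouth [ 0.5066 -0.2073  0.0173] s(grip->centre) 0.0083 med 0.0008
both 600 elev -89.7 centre [ 0.5078 -0.2061  0.0556] mouth [ 0.508  -0.2061  0.0181] s(grip->centre) 0.0073 med 0.0012
grasp [ 0.518  -0.203   0.0629] theta -90.0 x-axis [-0. -0. -1.] open 0.0801 t 14.40 F [-0.5 -0.5  0.2]
  lin(tool,mm) [0. 0. 0.]  twist 3.142 rad (q6 91)  twist -0.000 rad (q6 91)
```

```bash
python3 -m pendant '[{"claw":84,"linear":[-10,0,0],"twist":0},{"claw":84,"linear":[-30,0,0],"twist":0},{"claw":84,"linear":[-35,0,0],"twist":0},{"claw":84,"linear":[-35,0,0],"twist":0},{"claw":84,"linear":[-30,0,0],"twist":0},{"claw":84,"linear":[0,-28,-7],"twist":0},{"claw":84,"linear":[0,-35,-8.5],"twist":0},{"claw":84,"linear":[0,-35,-8.5],"twist":0},{"claw":84,"linear":[0,-35,-8.5],"twist":0},{"claw":84,"linear":[0,-32.5,-8.5],"twist":0}]'
python3 -m pendant '[{"claw":84,"linear":[0,0,0],"twist":0.0873},{"claw":84,"linear":[0,0,0],"twist":0.0873},{"claw":84,"linear":[0,0,0],"twist":0.0873},{"claw":84,"linear":[0,0,0],"twist":0},{"claw":84,"linear":[0,0,0],"twist":0},{"claw":84,"linear":[0,0,0],"twist":0},{"claw":84,"linear":[0,0,0],"twist":0},{"claw":84,"linear":[0,0,0],"twist":0},{"claw":84,"linear":[0,0,0],"twist":0},{"claw":84,"linear":[0,0,0],"twist":0}]'
python3 - <<'E'
from h import *
for n in('top','scene'):
    im,d,w=save(n,'m'+n); w=w.reshape(-1,3)
    for nm,c in(('wet',(.505,-.205)),('dry',(.559,-.0375))):
        q=w[(np.hypot(w[:,0]-c[0],w[:,1]-c[1])<.045)&(w[:,2]>.086)&(w[:,2]<.097)]; 
        if len(q): print(n,nm,len(q),q.mean(0).round(4),q.min(0).round(3),q.max(0).round(3))
plan([.559,-.0375,.071],-105)
E
```

```text
clock: 15.33
tool_pos: [0.5591, -0.0358, 0.1854]
orientation: [-165.9, 89.9, 14.1]
force: [0.7, -0.6, 0.5]
opening: 0.0841
clock: 16.17
tool_pos: [0.559, -0.0376, 0.1841]
orientation: [33.4, 90.0, -161.6]
force: [1.1, 0.5, 0.0]
opening: 0.0836
top wet 274 [ 0.5063 -0.2068  0.0917] [ 0.482 -0.233  0.086] [ 0.531 -0.182  0.097]
top dry 144 [ 0.5468 -0.0346  0.0917] [ 0.532 -0.059  0.086] [ 0.565 -0.013  0.097]
scene wet 211 [ 0.5114 -0.2076  0.0925] [ 0.484 -0.233  0.086] [ 0.536 -0.181  0.097]
scene dry 187 [ 0.5621 -0.0376  0.0928] [ 0.535 -0.063  0.086] [ 0.589 -0.011  0.097]
grasp [ 0.559  -0.0376  0.2029] theta -105.0 x-axis [-0. -0. -1.] open 0.0841 t 16.27 F [ 0.9 -0.6  0.3]
  lin(tool,mm) [ 1.319e+02 -1.000e-01 -0.000e+00]  twist -0.000 rad (q6 59)  twist 3.142 rad (q6 59)
```

```bash
python3 -m pendant '[{"claw":84,"linear":[15,0,0],"twist":0},{"claw":84,"linear":[25,0,0],"twist":0},{"claw":84,"linear":[25,0,0],"twist":0},{"claw":84,"linear":[25,0,0],"twist":0},{"claw":84,"linear":[22,0,0],"twist":0},{"claw":84,"linear":[15,0,0],"twist":0},{"claw":84,"linear":[5,0,0],"twist":0},{"claw":5,"linear":[0,0,0],"twist":0},{"claw":5,"linear":[0,0,0],"twist":0},{"claw":5,"linear":[0,0,0],"twist":0}]'
python3 -m pendant '[{"claw":5,"linear":[0,0,0],"twist":0},{"claw":5,"linear":[0,0,0],"twist":0},{"claw":5,"linear":[0,0,0],"twist":0},{"claw":5,"linear":[0,0,0],"twist":0},{"claw":5,"linear":[0,0,0],"twist":0},{"claw":5,"linear":[0,0,0],"twist":0},{"claw":5,"linear":[0,0,0],"twist":0},{"claw":5,"linear":[0,0,0],"twist":0},{"claw":5,"linear":[0,0,0],"twist":0},{"claw":5,"linear":[0,0,0],"twist":0}]'
python3 -c "
from h import *
plan([.559,-.0375,.087],-105)"
```

```text
clock: 17.1
tool_pos: [0.56, -0.0373, 0.0534]
orientation: [-157.3, 89.9, 7.7]
force: [-0.1, -0.0, 1.0]
opening: 0.0695
clock: 17.93
tool_pos: [0.5604, -0.0413, 0.0585]
orientation: [138.2, 89.6, -56.6]
force: [-13.5, -13.4, 48.6]
opening: 0.0067
grasp [ 0.5604 -0.0412  0.0773] theta -104.9 x-axis [ 0.004 -0.005 -1.   ] open 0.0067 t 17.93 F [-13.5 -13.4  48.6]
  lin(tool,mm) [-9.7 -3.2  2.2]  twist 0.002 rad (q6 59)  twist -3.139 rad (q6 59)
```

Run:
```python
from h import *
im,d,w=save('scene','n'); a=cv2.resize(im[150:270,190:310],(400,400),interpolation=2)
im,d,w=save('top','nt'); b=cv2.resize(im[180:280,250:350],(400,400),interpolation=2)
cv2.imwrite('pics/nn.png',np.hstack([a,b])[:,:,::-1]); o=get_obs();print(o['opening'],o['force'],o['moment'])
```

```text
0.005024568880429091 [-14.26883415 -13.31437392  49.08772671] [-5.18093476  5.16738726 -0.05965061]
```

View pics/nn.png

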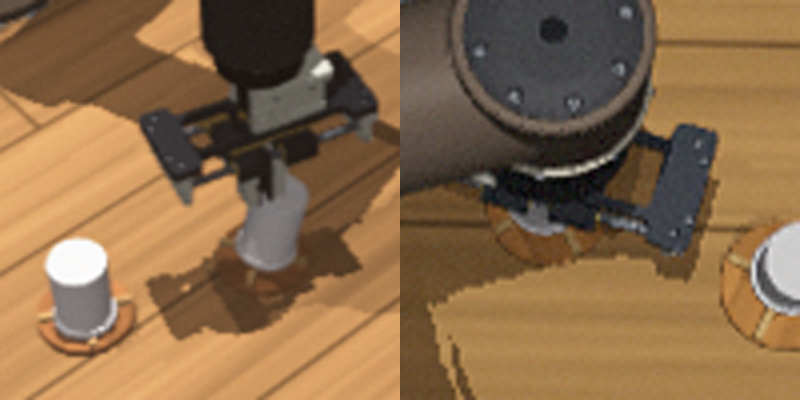

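```bash
python3 -m pendant '[{"claw":20,"linear":[0,0,0],"twist":0},{"claw":35,"linear":[0,0,0],"twist":0},{"claw":50,"linear":[0,0,0],"twist":0},{"claw":65,"linear":[0,0,0],"twist":0},{"claw":80,"linear":[0,0,0],"twist":0},{"claw":86,"linear":[0,0,0],"twist":0},{"claw":86,"linear":[0,0,0],"twist":0},{"claw":86,"linear":[0,0,0],"twist":0},{"claw":86,"linear":[0,0,0],"twist":0},{"claw":86,"linear":[0,0,0],"twist":0}]'
python3 pot.py p -15
python3 - <<'E'
from h import *
o=get_obs(); R=Rot.from_euler('xyz',o['orientation'],degrees=True).as_matrix(); g=np.array(o['tool_pos'])-R[:,0]*tcp_to_grasp
for n in('pscene','ptop'):
    z=np.load('/tmp/%s.npz'%n); w=cloud(n[1:],z['d']).reshape(-1,3); q=(w-g)@R; m=(np.abs(q)<[.05,.075,.05]).all(1); q=q[m]*1000
    # points in tool frame: by jaw coordinate, outside pot
    for lo,hi in((-75,-34),(34,75)):
        k=q[(q[:,1]>lo)&(q[:,1]<hi)&(q[:,0]>-35)]
        if len(k): print(n,lo,len(k),'x tool',np.percentile(k[:,0],[2,50,98]).round(),'y',np.percentile(k[:,1],[2,50,98]).round(),'z',np.percentile(k[:,2],[2,50,98]).round())
E
```

```text
clock: 18.87
tool_pos: [0.559, -0.0373, 0.052]
orientation: [-54.1, 90.0, 110.9]
force: [-0.4, -0.6, -0.3]
opening: 0.0665
scene 525 elev -90.1 centre [ 0.5591 -0.0351  0.056 ] mouth [ 0.559  -0.0351  0.0185] s(grip->centre) 0.0149 med 0.0014
top 82 elev -91.6 centre [ 0.5575 -0.0363  0.0527] mouth [ 0.5565 -0.0361  0.0153] s(grip->centre) 0.0181 med 0.0006
both 607 elev -90.0 centre [ 0.5588 -0.0354  0.0559] mouth [ 0.5588 -0.0354  0.0184] s(grip->centre) 0.0149 med 0.0014
grasp [ 0.559  -0.0373  0.0708] theta -105.0 x-axis [-0.  0. -1.] open 0.0665 t 18.87 F [-0.4 -0.6 -0.3]
  lin(tool,mm) [0. 0. 0.]  twist 3.142 rad (q6 59)  twist -0.000 rad (q6 59)
pscene -75 18 x tool [-35. -30. -23.] y [-50. -37. -35.] z [-14.  -7.   5.]
pscene 34 10 x tool [-34. -29. -26.] y [35. 44. 47.] z [-12.  -9.   7.]
```

Run:
```python
from h import *
p=np.array([.559,-.0376,.1841]); th=np.radians(-105); R=np.array([[0,0,-1],[np.cos(th),np.sin(th),0],[0,0,0]]).T; R[:,2]=np.cross(R[:,0],R[:,1])
for n in('scene','top'):
    z=np.load('/tmp/m%s.npz'%n); w=cloud(n,z['d']).reshape(-1,3); q=(w-p)@R*1000
    q=q[(np.abs(q[:,1])<110)&(np.abs(q[:,2])<45)&(q[:,0]<60)&(q[:,0]>-130)]
    for lo in range(-110,60,10):
        k=q[(q[:,0]>=lo)&(q[:,0]<lo+10)]
        if len(k): print(n,'x',lo,len(k),'y',np.percentile(k[:,1],[3,50,97]).round(),'z',np.percentile(k[:,2],[3,50,97]).round())
im=np.load('/tmp/pscene.npz')['im'];a=cv2.resize(im[150:270,190:310],(400,400),interpolation=2)
im=np.load('/tmp/mscene.npz')['im'];b=cv2.resize(im[120:240,200:320],(400,400),interpolation=2); cv2.imwrite('pics/q.png',np.hstack([a,b])[:,:,::-1])
```

```text
scene x -110 19 y [-87. -46.  87.] z [-38.  -4.  32.]
scene x -100 13 y [-56. -49. -47.] z [-13. -10.   9.]
scene x -90 25 y [-60. -47.  47.] z [-13. -10.   1.]
scene x -80 40 y [-61. -44.  58.] z [-13. -10.   4.]
scene x -70 37 y [-57. -43.  57.] z [-13.  -8.   5.]
scene x -60 43 y [-58. -43.  56.] z [-13.  -9.   8.]
scene x -50 27 y [-53. -44.  56.] z [-13.  -8.   7.]
scene x -40 2 y [-47. -46. -45.] z [-3. -1.  0.]
top x -110 2 y [-80. -65. -51.] z [39. 39. 40.]
top x -90 10 y [42. 43. 44.] z [-6.  0.  9.]
```

View pics/q.png

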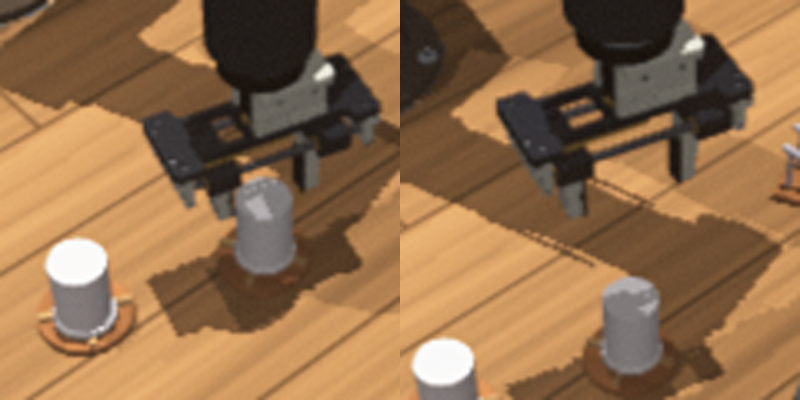

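```bash
sed -i 's/\*tcp_to_grasp/*.0588/' h.py pot.py
python3 -m pendant '[{"claw":86,"linear":[0,0,0],"twist":0},{"claw":86,"linear":[0,0,0],"twist":0},{"claw":86,"linear":[0,0,0],"twist":0},{"claw":86,"linear":[8,0,0],"twist":0},{"claw":86,"linear":[8,0,0],"twist":0},{"claw":86,"linear":[8,0,0],"twist":0},{"claw":86,"linear":[8,0,0],"twist":0},{"claw":86,"linear":[8,0,0],"twist":0},{"claw":86,"linear":[0,0,0],"twist":0},{"claw":5,"linear":[0,0,0],"twist":0}]'
python3 -m pendant '[{"claw":5,"linear":[0,0,0],"twist":0},{"claw":5,"linear":[0,0,0],"twist":0},{"claw":5,"linear":[0,0,0],"twist":0},{"claw":5,"linear":[0,0,0],"twist":0},{"claw":5,"linear":[0,0,0],"twist":0},{"claw":5,"linear":[0,0,0],"twist":0},{"claw":5,"linear":[0,0,0],"twist":0},{"claw":5,"linear":[0,0,0],"twist":0},{"claw":5,"linear":[0,0,0],"twist":0},{"claw":5,"linear":[0,0,0],"twist":0}]'
python3 -c "
from h import *
plan([.559,-.0375,.087],-105)"
```

```text
clock: 19.8
tool_pos: [0.5585, -0.0377, 0.0113]
orientation: [32.4, 89.9, -162.6]
force: [-0.6, -0.6, 0.4]
opening: 0.0831
clock: 20.63
tool_pos: [0.5592, -0.0375, 0.0124]
orientation: [-167.0, 90.0, -2.0]
force: [-1.3, 0.3, 5.3]
opening: 0.0522
grasp [ 0.5592 -0.0375  0.0712] theta -105.0 x-axis [ 0. -0. -1.] open 0.0522 t 20.63 F [-1.3  0.3  5.3]
  lin(tool,mm) [-15.8   0.1   0.2]  twist 0.000 rad (q6 59)  twist -3.142 rad (q6 59)
```

```bash
python3 -m pendant '[{"claw":5,"linear":[-5,0,0],"twist":0},{"claw":5,"linear":[-6,0,0],"twist":0},{"claw":5,"linear":[-5,0,0],"twist":0},{"claw":5,"linear":[0,0,6],"twist":0},{"claw":5,"linear":[0,0,6],"twist":0},{"claw":5,"linear":[0,0,6],"twist":0},{"claw":5,"linear":[0,0,6],"twist":0},{"claw":5,"linear":[0,0,6],"twist":0},{"claw":5,"linear":[0,0,6],"twist":0},{"claw":5,"linear":[0,0,0],"twist":0}]'
python3 pot.py r -15
```

```text
clock: 21.47
tool_pos: [0.5263, -0.0277, 0.0294]
orientation: [-160.9, 89.7, 4.2]
force: [3.3, -2.9, 3.8]
opening: 0.0511
scene 583 elev -69.6 centre [ 0.5386 -0.0284  0.074 ] mouth [ 0.5513 -0.0318  0.0388] s(grip->centre) 0.0176 med 0.0019
top 17
both 600 elev -69.6 centre [ 0.5386 -0.0284  0.074 ] mouth [ 0.5513 -0.0318  0.0388] s(grip->centre) 0.0176 med 0.0020
grasp [ 0.526  -0.0277  0.0882] theta -104.9 x-axis [ 0.005  0.    -1.   ] open 0.0511 t 21.47 F [ 3.3 -2.9  3.8]
  lin(tool,mm) [0. 0. 0.]  twist -3.140 rad (q6 57)  twist 0.001 rad (q6 57)
```

```bash
python3 -m pendant '[{"claw":5,"linear":[1,0,3],"twist":0},{"claw":5,"linear":[1,0,3],"twist":0},{"claw":5,"linear":[1,0,3],"twist":0},{"claw":5,"linear":[0,0,3],"twist":0},{"claw":5,"linear":[0,0,3],"twist":0},{"claw":5,"linear":[0,0,2],"twist":0},{"claw":5,"linear":[0,0,0],"twist":0},{"claw":5,"linear":[0,0,0],"twist":0},{"claw":5,"linear":[0,0,0],"twist":0},{"claw":5,"linear":[0,0,0],"twist":0}]'
python3 pot.py s -15
```

```text
clock: 22.4
tool_pos: [0.5077, -0.0237, 0.0252]
orientation: [18.0, 90.0, -177.0]
force: [1.7, -0.9, 1.9]
opening: 0.0506
scene 588 elev -52.2 centre [ 0.5293 -0.0269  0.0741] mouth [ 0.5514 -0.0329  0.0445] s(grip->centre) 0.0211 med 0.0020
top 16
both 604 elev -52.2 centre [ 0.5293 -0.0269  0.0741] mouth [ 0.5514 -0.0329  0.0445] s(grip->centre) 0.0211 med 0.0022
grasp [ 0.5077 -0.0237  0.084 ] theta -105.0 x-axis [-0. -0. -1.] open 0.0506 t 22.40 F [ 1.7 -0.9  1.9]
  lin(tool,mm) [0. 0. 0.]  twist 3.142 rad (q6 56)  twist -0.000 rad (q6 56)
```

```bash
python3 -m pendant '[{"claw":5,"linear":[-3,0,0],"twist":0},{"claw":5,"linear":[-8,0,0],"twist":0},{"claw":5,"linear":[-15,0,0],"twist":0},{"claw":5,"linear":[-20,0,0],"twist":0},{"claw":5,"linear":[-25,0,0],"twist":0},{"claw":5,"linear":[-25,0,0],"twist":0},{"claw":5,"linear":[-25,0,0],"twist":0},{"claw":5,"linear":[-20,0,0],"twist":0},{"claw":5,"linear":[-10,0,0],"twist":0},{"claw":5,"linear":[0,0,0],"twist":0}]'
python3 pot.py u -15
python3 - <<'E'
from h import *
th=np.radians(-105); y=np.array([np.cos(th),np.sin(th),0]); x=np.array([0,0,-1.]); z=np.cross(x,y)
R=np.c_[x,y,z]; print(R.round(3))
E
```

```text
clock: 23.33
tool_pos: [0.5085, -0.0236, 0.1784]
orientation: [-146.8, 89.8, 18.1]
force: [0.3, 0.6, -0.8]
opening: 0.0507
scene 681 elev -52.7 centre [ 0.5293 -0.0265  0.2273] mouth [ 0.5512 -0.0324  0.1974] s(grip->centre) 0.0207 med 0.0019
top 23
both 704 elev -52.7 centre [ 0.5293 -0.0265  0.2273] mouth [ 0.5512 -0.0324  0.1974] s(grip->centre) 0.0207 med 0.0020
grasp [ 0.5083 -0.0236  0.2372] theta -105.0 x-axis [ 0.003  0.001 -1.   ] open 0.0507 t 23.33 F [ 0.3  0.6 -0.8]
  lin(tool,mm) [0. 0. 0.]  twist 3.142 rad (q6 56)  twist -0.000 rad (q6 56)
[[ 0.    -0.259 -0.966]
 [ 0.    -0.966  0.259]
 [-1.     0.     0.   ]]
```

```bash
python3 -m pendant '[{"claw":5,"linear":[0,-9.3,-4.5],"twist":0},{"claw":5,"linear":[0,-18.6,-9],"twist":0},{"claw":5,"linear":[0,-24.2,-11.6],"twist":0},{"claw":5,"linear":[0,-26,-12.5],"twist":0},{"claw":5,"linear":[4,-26,-12.5],"twist":0},{"claw":5,"linear":[4,-24.2,-11.6],"twist":0},{"claw":5,"linear":[4,-13,-6.3],"twist":0},{"claw":5,"linear":[2.4,-7.5,-3.6],"twist":0},{"claw":5,"linear":[0,0,0],"twist":0},{"claw":5,"linear":[0,0,0],"twist":0}]'
python3 pot.py v -15
python3 - <<'E'
from h import *
a=cv2.imread('pics/vscene.png')[120:270,180:380]; b=cv2.imread('pics/vtop.png')[120:270,200:400]
cv2.imwrite('pics/vc.png',np.hstack([cv2.resize(k,(400,300),interpolation=2) for k in(a,b)]))
E
```

```text
clock: 24.27
tool_pos: [0.6146, 0.101, 0.1606]
orientation: [38.2, 89.9, -156.8]
force: [-0.6, -0.9, -0.1]
opening: 0.0507
scene 670 elev -53.1 centre [0.6363 0.0977 0.2088] mouth [0.6581 0.0919 0.1788] s(grip->centre) 0.0215 med 0.0019
top 105 elev -48.8 centre [0.6394 0.1016 0.214 ] mouth [0.6633 0.0952 0.1858] s(grip->centre) 0.0197 med 0.0120
both 775 elev -53.1 centre [0.6361 0.0978 0.2091] mouth [0.6578 0.092  0.1791] s(grip->centre) 0.0211 med 0.0022
grasp [0.6148 0.1011 0.2194] theta -105.0 x-axis [-0.002 -0.001 -1.   ] open 0.0507 t 24.27 F [-0.6 -0.9 -0.1]
  lin(tool,mm) [0. 0. 0.]  twist 3.142 rad (q6 48)  twist -0.000 rad (q6 48)
```

View pics/vc.png

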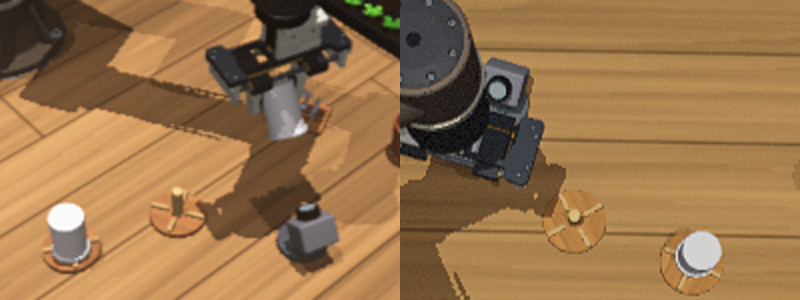

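```bash
python3 -m pendant '[{"claw":5,"linear":[-2,0,0],"twist":0},{"claw":5,"linear":[-2,0,0],"twist":0},{"claw":5,"linear":[0,0,0],"twist":0},{"claw":5,"linear":[0,0,0],"twist":0},{"claw":5,"linear":[0,0,0],"twist":0},{"claw":5,"linear":[0,0,0],"twist":0},{"claw":5,"linear":[0,0,0],"twist":0},{"claw":5,"linear":[0,0,0],"twist":0},{"claw":5,"linear":[0,0,0],"twist":0},{"claw":5,"linear":[0,0,0],"twist":0}]'
python3 pot.py w -15
python3 - <<'E'
from h import *
for n in('top','scene'):
    w=cloud(n,np.load('/tmp/w%s.npz'%n)['d']).reshape(-1,3)
    q=w[(np.hypot(w[:,0]-.505,w[:,1]+.205)<.045)&(w[:,2]>.086)&(w[:,2]<.097)]; print('wet',n,len(q),q.mean(0).round(4))
    for k in('clay_pot','sprayer','brush'):
        b=boxes_of(n,k)
        if b: print(k,np.round(b[0]['xy']),round(b[0]['confidence'],2))
print(close_job())
E
```

```text
clock: 25.2
tool_pos: [0.6155, 0.1014, 0.1656]
orientation: [38.7, 90.0, -156.3]
force: [-0.0, -0.8, -0.7]
opening: 0.0505
scene 682 elev -52.3 centre [0.6367 0.0986 0.214 ] mouth [0.6589 0.0927 0.1843] s(grip->centre) 0.0213 med 0.0019
top 109 elev -49.8 centre [0.641  0.1005 0.217 ] mouth [0.6644 0.0942 0.1883] s(grip->centre) 0.0218 med 0.0120
both 791 elev -52.4 centre [0.6369 0.0986 0.2139] mouth [0.659  0.0926 0.1842] s(grip->centre) 0.0214 med 0.0023
grasp [0.6155 0.1015 0.2244] theta -105.0 x-axis [-0. -0. -1.] open 0.0505 t 25.20 F [-0.  -0.8 -0.7]
  lin(tool,mm) [0. 0. 0.]  twist 3.142 rad (q6 48)  twist -0.000 rad (q6 48)
wet top 282 [ 0.5061 -0.2068  0.0917]
sprayer [418. 212.] 0.62
brush [409. 262.] 0.84
wet scene 206 [ 0.5109 -0.2078  0.0928]
clay_pot [324. 173.] 0.7
sprayer [182. 294.] 0.57
brush [157. 269.] 0.91
the job is handed in; nothing more can be done
None
```

I did both parts and handed the job in at about 26 s. The washed pot is on its peg, let go, and the gripper is still holding the dry pot in front of the lens. No verdict was reported.

The moves only allow turning about the tool's own axis. So I tipped each pot in the grip by pushing its rim against a peg: about 70° for the washed pot and about 37° for the dry one.

**Last checks**
- **Washed pot:** measured upright within about 1° just after release, with its centre about 7–8 mm from the peg axis. Its top later read 92 mm high, which fits a seated pot (91 mm).
- **Dry pot:** the mouth centre is at (0.659, 0.093, 0.184), about 2 mm from my estimate of the show point at (0.658, 0.091, 0.183). The axis is about 3° off the sight line in elevation. It is held at a 50.5 mm opening and did not move over the last checks.

**What went wrong or disagreed**
- **Missed grasps:** the real fingertips sit about 40 mm short of the reported TCP. My first grasp of the washed pot missed. The second caught it high on its flank, but it held. The first grasp of the dry pot slipped off its top edge with about 49 N on the wrist, under the 120 N limit. The pot settled back upright on its peg, and after I corrected the depth the grasp held.
- **Camera offset:** the two cameras differ by about 4 mm in x.
- **Final pose of the dry pot:** it rests on the scene camera alone. The top camera hardly saw the pot and its fit was poor.
- **Bystanders:** the bottle and brush were found within about 3 pixels of where they started. In the last picture the clay pot detection pointed at the empty cradle and not the pot. The arm never went near the clay pot, but I could not confirm it at the end.

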